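# Roll the spray can into the packing tray's trough

## Robot

A 6-joint arm with a two-finger parallel gripper is mounted at the origin on the work surface. World frame = base frame: x ahead of the robot, y to its left, z up, the work surface at z = 0. Lengths are in m, angles in degrees, forces in N, time in s.
With the tool pointing down it reaches from about 0.4 to 0.825 m from the base axis. Payload 7 kg.
Tool frame: the origin (TCP) lies at the very end of the fingers, on their centre line; the grasp point (between the pads) lies tcp_to_grasp behind it (tcp_to_grasp is the distance from the TCP to the grasp point, in m); x points along the fingers, y is the direction in which the jaws open and shut, and the axes are right-handed (so a half turn about x gives the same grasp; the last joint's range is limited). The gripper opens to 88 mm and grips with 3 to 60 N. Pads are 19 mm wide; open, the fingers measure 130 mm over their backs; the gripper's body (78 mm by 193 mm) begins 47 mm behind the grasp point.
Start: joints at [83.829, 20.546, 0.682, 0, -70.136, -16.507], TCP at [0.26, 0.623, 0.227] pointing down, gripper open.
Joint ranges: [-176.03, 176.03], [-82.01, 121.73], [-58.28, 71.71], [-173.87, 95.51], [-174.79, -0.11], [-173.66, 173.66]. Speed limits (degrees/s): [136.94, 136.94, 172.46, 180, 180, 180].

## Interface

Orientations are given as [roll, pitch, yaw] about the fixed x, y, z axes, in that order (R = Rz(yaw) Ry(pitch) Rx(roll)).
In Python, from plant import * gives the robot as it stands. The module is installed in compiled form; this text tells all that it offers.
- The arm moves only by the shell command python3 -m pendant 'ROWS'. ROWS is JSON, a list of rows, each an object with "claw": the finger opening in mm, from 0 to 87.6; "linear": the shift along the tool's x, y, z in mm, a list of three; "twist": the turn about the tool's x in rad. In form: [{"claw": claw, "linear": [tx, ty, tz], "twist": twist}, ...]. A call has exactly 10 rows; each row shifts and turns the commanded pose from where the row before left it, along the tool's axes as they then stand; what a row does not reach is not made up. A row lasts 1/12 s, in which the tool goes at most 41.7 mm and 7.16 degrees, less where a joint would pass 70% of its speed; a pose out of reach is approached as far as the arm can. A call with a gripper value outside its range is refused whole. The fingers move at their own pace and stop on an object; the grip force is fixed at half the most. Time passes only in rows, so rows that do not move let the fingers close, or fill a call up. It gives the time, the measured TCP pose, the force and the opening at its end, in the units of the state.
- get_obs(): the state, without advancing time (a new reading comes with each control period).
- snapshot(name): name is "side" or "top"; returns (picture, depth): 384x512x3 uint8, red, green, blue; 384x512 float32, m along the optical axis (not along the pixel's ray), 0 where there is no reading.
- camera_params(name): a dict with "fx", "fy", "cx", "cy" (pixels), "k1" (the pictures are not rectified: a ray, as slopes to the right and down, at radius r is drawn at 1 + k1 r^2 times it, then the intrinsics apply), "rvec" (rotation vector, rad) and "tvec" (3), from world to camera coordinates, as OpenCV has them. Camera axes: x right, y down, z forward; pixel columns grow to the right and rows downward; lengths in m; the calibration is good to about 2 mm. A picture is of the moment at which its call begins. camera_params takes no time and is no camera call.
- close_job(): hands the job in, once; it reports no verdict.
Trained networks look in the newest picture that a camera, given by its name, has taken for a name from the list of things; names that differ only in an ending like _2 or _b are one class to them, and where a whole thing is asked for, a point or a joint stands for the part that bears it (a point fixed in the world has none). Each returns a list of dicts, best first, with "confidence" (0 to 1); they miss things now and then, are a little off and sometimes report something else, mostly with a low value. They report only what shows in the picture. A call takes as long as a camera call. They do not tell look-alikes from the thing itself.
- boxes_of(camera, target): "xy" ([column, row] in pixels, amid what is visible of it).
The state is a dict: "clock": time; "joint_pos": joint angles; "qvel": joint speeds; "tau": joint torques, N m; "tool_pos": TCP position; "orientation": TCP orientation; "force": force on the tool from outside, world axes, zero at the start; "moment": the same for the moment, N m; "opening": finger opening in m.
Only numpy, scipy, OpenCV 4.12 (cv2) and the standard library are available. Lean on these libraries where they do the work, as an engineer would, in place of code of your own. Each camera call takes 0.05 s, during which the arm holds its last target. There are 200 camera calls.

## Task

Gently roll the copper spray can along the grey deck of the packing tray, pushing on its side with the fingers, until it drops into the V trough and lies fully seated and roughly centred along it. Then push the orange tab so that the keeper slides all the way out over the can, and move clear. Nothing is to be picked up or flicked along: the can must roll rather than be slid or lifted, and the jar, lipstick and compact stay where they stand.

Things in the scene. Friction and masses are not known exactly. Their poses are not given: they have to be found in the camera images.
- tray: Fixed packing tray, 240 mm along its x; origin on the table. In its frame: level grey deck, top 32 mm above the table, y = -170 to 30 mm; aluminium V trough along x, lowest line at y = 50 mm, 12 mm above the table, flanks sloped 45 degrees, ends open; black block y = 80 to 125 mm, 78 mm high, stops the can and carries the keeper. The can rolls towards the tray's +y.
- trough (a point): The place of the can's axis when it is seated in the trough: middle of the trough's length, 47.4 mm above the table, axes as the tray's.
- can: Copper spray can, black cap: cylinder 50 mm in diameter, 150 mm long, 0.15 to 0.3 kg, lying on the deck, axis 57 mm above the table. Origin on its axis at mid length; x along the can to the cap, within 0.2 rad of the tray's x at the start; z points up at the start and turns as it rolls. Rolls freely, ahead of a push too; only the trough stops it.
- keeper (a joint): Slide of the steel keeper on the black block, in m: 0 to 0.005 at the start (drawn back, clear of the trough), 0.042 at its stop, all the way out over the can. It grows as the keeper moves in the tray's -y direction. It stays where it is left; about 1.5 N of friction.
- keeper_tab (a point): Middle of the top edge of the keeper's orange upright tab, 112 mm above the table. Tab 40 mm wide along the tray's x, 8 mm thick along y, standing 28 mm above the keeper's 6 mm plate; drawn back it is at the tray's x = 0, y = 103 mm. Push on its +y face. Behind it the plate runs on 18 mm, the block to y = 125 mm.
- powder_jar: White jar, 56 mm in diameter, 45 mm high, standing on the table beside the tray; origin under its centre. To be left alone.
- lipstick: Black and brass lipstick, 26 mm in diameter, 78 mm high, standing on the table beside the tray; origin under its centre. To be left alone.
- compact: Red round compact, 68 mm in diameter, 19 mm high, on the table beside the tray; origin under its centre. To be left alone.
There are look-alikes about, which are no part of the job. There is more than one size of the can; the one meant has the size given above.

How it is judged (in metres and radians):
On the way, in this order (a step that is already met when the one before it is completed fails the run):
1. the can has rolled (turned over by more than 80 degrees about its axis) on the deck (angle between can's own z axis and vertical above 1.4 rad and y of can in the frame of trough below -0.018 m), for 0.05 s.
2. the can lies seated in the trough (y of can in the frame of trough between -0.006 and 0.006 m and z of can in the frame of trough between -0.004 and 0.004 m and x of can in the frame of trough between -0.045 and 0.045 m and angle between the x axis of can and the x axis of tray, either way round below 0.08 rad and linear speed of can below 0.03 m/s), for 0.2 s.
3. the keeper is out over the can (all of step 2 and value of joint keeper above 0.036 m), for 0.2 s.
At the end, for the whole second after the job is handed in: The can rests at the bottom of the V trough (axis within 6 mm across and 4 mm in height of its seat, within 0.08 rad of the trough's line, middle within 45 mm of the trough's middle), still, with the keeper at least 36 mm out over it (all of step 3); the robot touches nothing.
It fails at once if the can is lifted or climbs more than 10 mm off the deck (z of can in the frame of tray above 0.067 m).
It fails at once if the can is flicked: faster than 0.4 m/s while on the deck (linear speed of can above 0.4 m/s and y of can in the frame of trough below -0.022 m).
It fails at once if the powder jar is moved more than 15 mm or tipped (distance of powder_jar from where it was at the start of the episode above 0.015 m or angle between powder_jar's own z axis and vertical above 0.4 rad).
It fails at once if the lipstick is moved more than 15 mm or tipped (distance of lipstick from where it was at the start of the episode above 0.015 m or angle between lipstick's own z axis and vertical above 0.4 rad).
It fails at once if the compact is moved more than 15 mm or tipped (distance of compact from where it was at the start of the episode above 0.015 m or angle between compact's own z axis and vertical above 0.4 rad).
It also fails if it takes over 45 s, if anything falls off the work surface, if the arm or the gripper's body presses on something with over 40 N, if the wrist force passes 120 N, or if a joint passes its speed limit or range.

## Working session

There is one attempt and no reset: what is moved stays moved. The work goes in short steps, Python scripts to look and compute and a shell command to move; the robot and the scene stay as the last step left them, time stands still between calls to the robot, and variables do not carry over. Pictures are saved under pics/ and viewed, about 8 in all and at most 12, crops included, and the job is handed in when it is done.

```bash
mkdir -p pics
cat > h.py <<'E'
from plant import *
import numpy as np, cv2
from scipy.spatial.transform import Rotation as R
def world(cam,d):
    p=camera_params(cam); K=np.array([[p['fx'],0,p['cx']],[0,p['fy'],p['cy']],[0,0,1]])
    h,w=d.shape; u,v=np.meshgrid(np.arange(w),np.arange(h))
    n=cv2.undistortPoints(np.stack([u,v],-1).reshape(-1,1,2).astype(float),K,np.array([p['k1'],0,0,0.])).reshape(h,w,2)
    c=np.dstack([n*d[...,None],d])
    W=(c-np.ravel(p['tvec']))@R.from_rotvec(np.ravel(p['rvec'])).as_matrix()
    W[d==0]=np.nan
    return W
E
python3 - <<'E'
from h import *
for c in ['top','side']:
    i,d=snapshot(c); cv2.imwrite(f'pics/{c}0.png',cv2.resize(i[...,::-1],(800,600))); np.savez(f'{c}0.npz',i=i,d=d,W=world(c,d))
    for t in ['can','keeper_tab','tray','powder_jar','lipstick','compact']:
        r=boxes_of(c,t); W=world(c,d)
        for q in r[:4]:
            x,y=np.round(q['xy']).astype(int); print(c,t,q['xy'],round(q['confidence'],2),W[y,x].round(3))
o=get_obs();print(o)
E
```

```text
top can [316.4, 125.7] 0.97 [ 0.808 -0.282  0.062]
top can [239.0, 231.5] 0.75 [ 0.543 -0.079  0.079]
top can [361.3, 212.6] 0.58 [ 0.582 -0.386  0.068]
top keeper_tab [174.8, 245.9] 0.84 [0.513 0.078 0.082]
top keeper_tab [217.1, 232.4] 0.28 [ 0.545 -0.022  0.031]
top tray [220.9, 235.2] 0.79 [ 0.537 -0.032  0.031]
top tray [236.5, 230.1] 0.26 [ 0.548 -0.072  0.079]
top powder_jar [167.9, 175.2] 0.91 [0.694 0.101 0.044]
top compact [206.8, 169.6] 0.94 [0.707 0.002 0.022]
side can [300.2, 226.7] 0.74 [ 0.535 -0.062  0.077]
side can [311.6, 139.6] 0.72 [ 0.583 -0.363  0.064]
side can [221.4, 148.5] 0.62 [ 0.795 -0.262  0.061]
side keeper_tab [290.2, 284.9] 0.84 [0.513 0.093 0.089]
side keeper_tab [202.6, 283.4] 0.57 [0.685 0.119 0.049]
side tray [293.4, 266.0] 0.64 [0.527 0.011 0.034]
side tray [220.3, 201.1] 0.19 [ 0.734 -0.1    0.05 ]
side powder_jar [205.9, 282.7] 0.8 [0.679 0.117 0.049]
side lipstick [221.6, 201.1] 0.74 [ 0.73  -0.101  0.051]
{'clock': 0.7, 'joint_pos': array([ 8.38291258e+01,  2.05431386e+01,  6.79380166e-01, -2.53559274e-03,
       -7.01358209e+01, -1.65076831e+01]), 'qvel': array([-0.01744009, -0.08680453, -0.0031928 , -0.04067492, -0.00105663,
        0.03884207]), 'tau': array([-3.78131554e-04, -5.82160985e+01,  2.93256390e+01,  7.00119674e+00,
        1.25687764e-02, -2.29135350e-05]), 'tool_pos': array([0.26023518, 0.62276089, 0.22657003]), 'orientation': array([  6.50238951,  89.99757844, 163.82297063]), 'force': array([0.4407714 , 0.47752683, 0.0419381 ]), 'moment': array([-0.00552292,  0.01390724, -0.00873333]), 'opening': 0.0873988045693749}
```

View pics/top0.png

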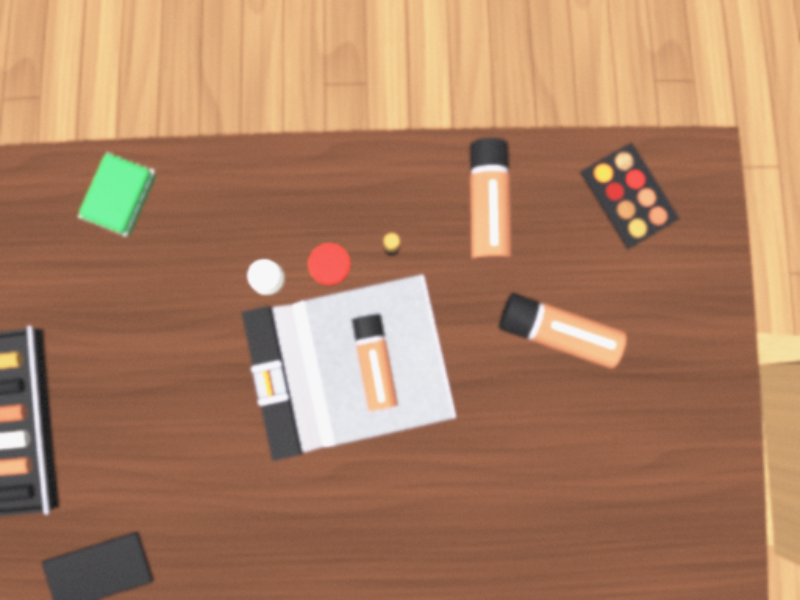

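View pics/side0.png

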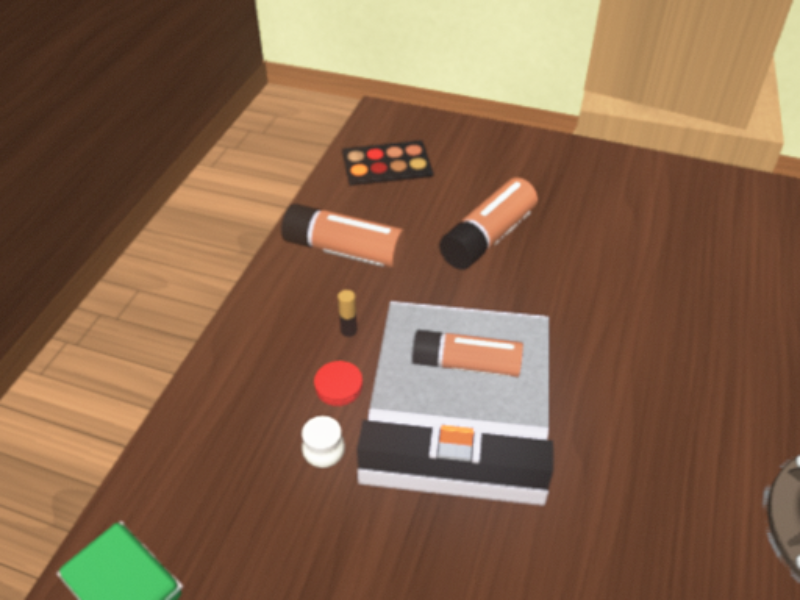

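The pictures show the tray centred near (350,365) in the top view, with its V trough and black block to the left (+y). The 150 mm can lies on the deck at (375,362), cap up (+x), and the orange tab is at (268,382). The jar, compact and lipstick stand off the +x end of the tray, and the larger cans are off the tray. Next I'll measure exact poses.

Run:
```python
from h import *
for c in ['top','side']:
    z=np.load(c+'0.npz'); W=z['W']; i=z['i'].astype(int)
    x,y,h=W[...,0],W[...,1],W[...,2]
    near=(x>.3)&(x<.75)&(y>-.25)&(y<.2)
    gray=i.sum(-1)
    def rect(m,name):
        m=m.astype(np.uint8); n,l,s,ce=cv2.connectedComponentsWithStats(m); k=1+np.argmax(s[1:,4]); m=l==k
        P=W[m]; r=cv2.minAreaRect((P[:,:2]*1000).astype(np.float32)); print(c,name,m.sum(),np.round(r[0],1),np.round(r[1],1),round(r[2],2),'zmed',np.nanmedian(P[:,2]).round(4)); return P
    rect(near&(gray<200)&(h>.065)&(h<.09)&(y>.0),'block')
    D=rect(near&(abs(h-.032)<.006)&(gray>330),'deck')
    C=rect(near&(h>.045)&(y<.0),'can')
    T=rect(near&(h>.09)&(y>.02),'tab')
    T=W[near&(i[...,0]>i[...,2]+80)&(h>.09)&(y>.03)]; 
    print('orange',len(T), np.nanmedian(T,0).round(4) if len(T) else '')
    # can axis: top ridge fit + cylinder fit
    from scipy.optimize import least_squares
    C=C[C[:,2]>.05]
    f=lambda p:np.hypot((C[:,1]-p[0]-p[1]*(C[:,0]-.55))*np.cos(np.arctan(p[1])),C[:,2]-p[2])-.025
    s=least_squares(f,[-.08,.2,.057],loss='soft_l1',f_scale=.002); a=np.arctan(s.x[1]); print('cyl',s.x.round(4),'yaw',np.degrees(a).round(2))
    e=C[:,0]*np.cos(a)+C[:,1]*np.sin(a); print('extent',np.percentile(e,[0,1,99,100]).round(4))
    for t,b in [('jar',((h>.02)&(y>.05)&(y<.15)&(x>.64)&(x<.75))),('compact',(h>.01)&(y>-.05)&(y<.05)&(x>.66)&(x<.8)),('lip',(h>.02)&(y>-.15)&(y<-.055)&(x>.69)&(x<.8))]:
        if b.sum(): print(t,b.sum(),np.c_[W[b].min(0),W[b].max(0)].round(3).tolist())
```

```text
top block 3 [569.1  73.6] [5.2 0.1] 9.72 zmed 0.074
top deck 6343 [548.5 -81.3] [241.2 212.3] 11.09 zmed 0.0319
top can 1201 [544.6 -79.5] [150.   49.3] 9.42 zmed 0.0779
top tab 83 [515.3  82.3] [39.8  9. ] 12.92 zmed 0.1103
orange 54 [0.5161 0.0818 0.1111]
cyl [-0.0787  0.1642  0.0566] yaw 9.32
extent [0.4495 0.4511 0.5979 0.5995]
jar 304 [[0.64, 0.714], [0.064, 0.121], [0.02, 0.051]]
compact 532 [[0.66, 0.745], [-0.05, 0.027], [0.01, 0.034]]
lip 113 [[0.724, 0.75], [-0.124, -0.101], [0.02, 0.084]]
side block 1111 [511.6  90.1] [238.  46.] 12.46 zmed 0.0786
side deck 6518 [545.4 -79.5] [241.8 218. ] 10.94 zmed 0.0344
side can 1590 [541.  -74.7] [150.3  46.8] 8.73 zmed 0.0781
side tab 220 [513.   85.3] [40.  10.9] 10.29 zmed 0.1075
orange 212 [0.5121 0.0875 0.1075]
cyl [-0.0782  0.1621  0.0595] yaw 9.21
extent [0.447  0.4486 0.5956 0.5973]
jar 568 [[0.661, 0.713], [0.078, 0.127], [0.02, 0.051]]
compact 658 [[0.661, 0.742], [-0.047, 0.03], [0.01, 0.034]]
lip 250 [[0.721, 0.747], [-0.122, -0.097], [0.021, 0.085]]
```

```bash
cat >> h.py <<'E'
A=np.radians(11.0); O=np.array([.5355,-.019]); U=np.array([np.cos(A),np.sin(A)]); V=np.array([-np.sin(A),np.cos(A)])
def loc(p): p=np.asarray(p)[...,:2]-O; return np.stack([p@U,p@V],-1)
def plan(lx,ly,z,yaw):
    o=get_obs(); M=R.from_euler('xyz',o['orientation'],degrees=True).as_matrix(); p=o['tool_pos']
    t=np.r_[O+lx*U+ly*V,z]
    print('clock',o['clock'],'tcp',p.round(4),'loc',loc(p).round(4),'F',o['force'].round(1),'j',o['joint_pos'].round(0))
    print('target',t.round(4),'tool axes (cols)\n',M.round(3))
    print('shift in present tool axes mm',(M.T@(t-p)*1000).round(1))
    d=np.array([np.cos(yaw),np.sin(yaw),0]); c=M.T@d
    # twist a: new y = cos a*y + sin a*z
    a=np.arctan2(c[2],c[1]); print('twist to y=+d',a.round(3),'y=-d',(a-np.sign(a)*np.pi).round(3))
    for b in (a,a-np.sign(a)*np.pi):
        N=M@R.from_rotvec([b,0,0]).as_matrix(); print('after twist',b.round(3),'shift',(N.T@(t-p)*1000).round(1))
E
python3 -c "
from h import *
import plant; print([n for n in dir(plant) if n[0]!='_']); print(globals().get('tcp_to_grasp'))
plan(-.003,-.125,.2,np.radians(10))"
```

```text
['PlanningError', 'boxes_of', 'camera_params', 'close_job', 'get_obs', 'snapshot', 'tcp_to_grasp']
0.0188
clock 0.7 tcp [0.2602 0.6228 0.2266] loc [-0.1478  0.6825] F [0.4 0.5 0. ] j [ 84.  21.   1.  -0. -70. -17.]
target [ 0.5564 -0.1423  0.2   ] tool axes (cols)
 [[-0.    -0.386 -0.923]
 [ 0.    -0.923  0.386]
 [-1.     0.     0.   ]]
shift in present tool axes mm [  26.5  591.7 -568.2]
twist to y=+d -2.141 y=-d 1.0
after twist -2.141 shift [ 26.5 158.8 804.8]
after twist 1.0 shift [  26.5 -158.8 -804.8]
```

```bash
r='x'; python3 -m pendant '[{"claw":87,"linear":[0,0,0],"twist":0.1},{"claw":87,"linear":[0,0,0],"twist":0.1},{"claw":87,"linear":[0,0,0],"twist":0.1},{"claw":87,"linear":[0,0,0],"twist":0.1},{"claw":87,"linear":[0,0,0],"twist":0.1},{"claw":87,"linear":[0,0,0],"twist":0.1},{"claw":87,"linear":[0,0,0],"twist":0.1},{"claw":87,"linear":[0,0,0],"twist":0.1},{"claw":87,"linear":[0,0,0],"twist":0.1},{"claw":87,"linear":[0,0,0],"twist":0.1}]'
python3 -m pendant '[{"claw":87,"linear":[0,-5.3,-26.8],"twist":0},{"claw":87,"linear":[0,-5.3,-26.8],"twist":0},{"claw":87,"linear":[0,-5.3,-26.8],"twist":0},{"claw":87,"linear":[0,-5.3,-26.8],"twist":0},{"claw":87,"linear":[0,-5.3,-26.8],"twist":0},{"claw":87,"linear":[0,-5.3,-26.8],"twist":0},{"claw":87,"linear":[0,-5.3,-26.8],"twist":0},{"claw":87,"linear":[0,-5.3,-26.8],"twist":0},{"claw":87,"linear":[0,-5.3,-26.8],"twist":0},{"claw":87,"linear":[0,-5.3,-26.8],"twist":0}]'
python3 -m pendant '[{"claw":87,"linear":[0,-5.3,-26.8],"twist":0},{"claw":87,"linear":[0,-5.3,-26.8],"twist":0},{"claw":87,"linear":[0,-5.3,-26.8],"twist":0},{"claw":87,"linear":[0,-5.3,-26.8],"twist":0},{"claw":87,"linear":[0,-5.3,-26.8],"twist":0},{"claw":87,"linear":[0,-5.3,-26.8],"twist":0},{"claw":87,"linear":[0,-5.3,-26.8],"twist":0},{"claw":87,"linear":[0,-5.3,-26.8],"twist":0},{"claw":87,"linear":[0,-5.3,-26.8],"twist":0},{"claw":87,"linear":[0,-5.3,-26.8],"twist":0}]'
python3 -c "
from h import *
plan(-.003,-.125,.2,np.radians(10))"
```

```text
clock: 1.53
tool_pos: [0.2602, 0.6228, 0.2266]
orientation: [-29.3, 90.0, 70.4]
force: [-0.1, 1.5, 1.2]
opening: 0.0871
clock: 2.37
tool_pos: [0.3594, 0.3668, 0.2268]
orientation: [-37.2, 90.0, 62.8]
force: [0.7, 0.1, 0.5]
opening: 0.0869
clock: 3.2
tool_pos: [0.4582, 0.1122, 0.2269]
orientation: [-62.6, 90.0, 37.4]
force: [-0.1, -0.4, 0.6]
opening: 0.0869
clock 3.2 tcp [0.4582 0.1122 0.2269] loc [-0.0508  0.1435] F [-0.1 -0.4  0.6] j [ 38.   1. -24.   0. -65. -28.]
target [ 0.5564 -0.1423  0.2   ] tool axes (cols)
 [[ 0.001 -0.985 -0.174]
 [ 0.001 -0.174  0.985]
 [-1.    -0.001  0.   ]]
shift in present tool axes mm [  26.9  -52.3 -267.7]
twist to y=+d -3.141 y=-d 0.001
after twist -3.141 shift [ 26.9  52.5 267.6]
after twist 0.001 shift [  26.9  -52.5 -267.6]
```

```bash
python3 -m pendant '[{"claw":87,"linear":[0,-5.3,-26.8],"twist":0},{"claw":87,"linear":[0,-5.3,-26.8],"twist":0},{"claw":87,"linear":[0,-5.3,-26.8],"twist":0},{"claw":87,"linear":[0,-5.3,-26.8],"twist":0},{"claw":87,"linear":[0,-5.3,-26.8],"twist":0},{"claw":87,"linear":[0,-5.3,-26.8],"twist":0},{"claw":87,"linear":[0,-5.3,-26.8],"twist":0},{"claw":87,"linear":[0,-5.3,-26.8],"twist":0},{"claw":87,"linear":[0,-5.3,-26.8],"twist":0},{"claw":87,"linear":[0,-5.3,-26.8],"twist":0}]'
python3 -m pendant '[{"claw":87,"linear":[0,0,0],"twist":0},{"claw":87,"linear":[20,0,0],"twist":0},{"claw":87,"linear":[20,0,0],"twist":0},{"claw":87,"linear":[20,0,0],"twist":0},{"claw":87,"linear":[20,0,0],"twist":0},{"claw":87,"linear":[20,0,0],"twist":0},{"claw":87,"linear":[20,0,0],"twist":0},{"claw":87,"linear":[20,0,0],"twist":0},{"claw":87,"linear":[20,0,0],"twist":0},{"claw":87,"linear":[16,0,0],"twist":0}]'
python3 - <<'E'
from h import *
plan(-.003,-.125,.05,np.radians(10))
i,d=snapshot('side'); cv2.imwrite('pics/s1.png',cv2.resize(i[150:290,200:400,::-1],(800,560)))
E
```

```text
clock: 4.03
tool_pos: [0.5571, -0.1427, 0.2267]
orientation: [-98.2, 90.0, 1.8]
force: [0.9, 0.6, -0.1]
opening: 0.0873
clock: 4.87
tool_pos: [0.5563, -0.1411, 0.0493]
orientation: [72.6, 90.0, 172.6]
force: [-0.6, -0.6, -0.7]
opening: 0.0867
clock 4.8667 tcp [ 0.5563 -0.1411  0.0493] loc [-0.0028 -0.1238] F [-0.6 -0.6 -0.7] j [  5.  21. -25.  -0. -44.   5.]
target [ 0.5564 -0.1423  0.05  ] tool axes (cols)
 [[-0.001 -0.985 -0.174]
 [ 0.    -0.174  0.985]
 [-1.     0.001  0.   ]]
shift in present tool axes mm [-0.7  0.2 -1.2]
twist to y=+d -3.141 y=-d 0.0
after twist -3.141 shift [-0.7 -0.2  1.2]
after twist 0.0 shift [-0.7  0.2 -1.2]
```

View pics/s1.png

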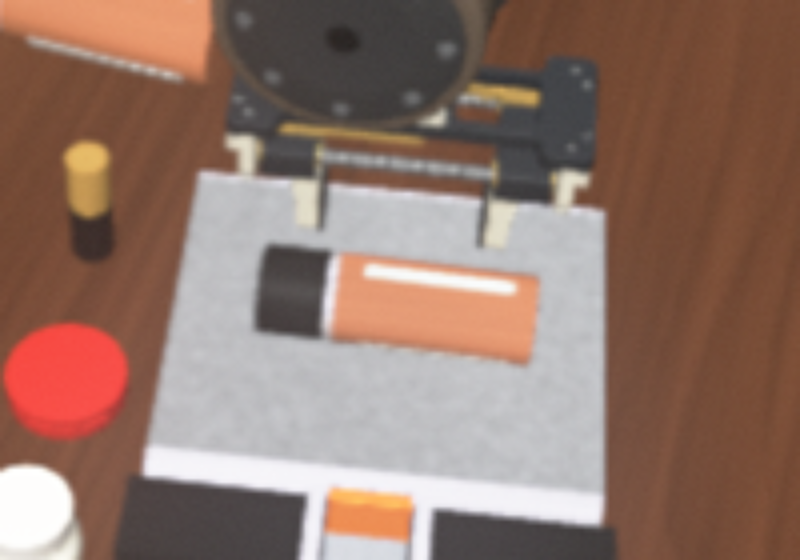

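The fingers, at (310,200) and (495,220), are square behind the can, with clear deck between. I'll push slowly.

```bash
python3 -m pendant '[{"claw":87,"linear":[0,0,4],"twist":0},{"claw":87,"linear":[0,0,6],"twist":0},{"claw":87,"linear":[0,0,6],"twist":0},{"claw":87,"linear":[0,0,6],"twist":0},{"claw":87,"linear":[0,0,6],"twist":0},{"claw":87,"linear":[0,0,6],"twist":0},{"claw":87,"linear":[0,0,6],"twist":0},{"claw":87,"linear":[0,0,6],"twist":0},{"claw":87,"linear":[0,0,6],"twist":0},{"claw":87,"linear":[0,0,6],"twist":0}]'
cat >> h.py <<'E'
def can(c='side'):
    i,d=snapshot(c); W=world(c,d); i=i.astype(int); L=loc(W)
    m=(i[...,0]>i[...,2]+50)&(abs(L[...,0])<.11)&(L[...,1]>-.17)&(L[...,1]<.082)&(W[...,2]>.04)&(W[...,2]<.09)
    P=np.c_[L[m],W[m][:,2]]; r=cv2.minAreaRect((P[:,:2]*1000).astype(np.float32))
    q=P[P[:,2]>np.percentile(P[:,2],80)].mean(0)
    k=(i[...,0]>i[...,2]+80)&(W[...,2]>.092)&(abs(L[...,0])<.05)&(L[...,1]>.03)&(L[...,1]<.13)
    print(c,get_obs()['clock'],'copper n',m.sum(),'box',np.round(r[0],1),np.round(r[1],1),round(r[2],1),'ridge',q.round(4),'ztop',np.percentile(P[:,2],98).round(4),'tab',np.median(L[k],0).round(4) if k.any() else None)
    return i
E
python3 - <<'E'
from h import *
i=can(); can()
print(loc(get_obs()['tool_pos']))
cv2.imwrite('pics/s2.png',cv2.resize(i[150:290,200:400,::-1].astype(np.uint8),(800,560)))
E
```

```text
clock: 5.75
tool_pos: [0.5466, -0.0835, 0.0506]
orientation: [-36.5, 90.0, 63.5]
force: [0.5, -0.4, -0.1]
opening: 0.0873
side 5.8 copper n 1010 box [-26.4 -23.9] [ 44.7 106.7] 88.2 ridge [-0.0275 -0.0273  0.0848] ztop 0.0862 tab [-0.0027  0.1095]
side 5.85 copper n 1030 box [-26.2 -19.8] [ 43.3 107.3] 88.2 ridge [-0.0249 -0.0239  0.0849] ztop 0.0863 tab [-0.0028  0.1095]
[-0.0014008  -0.06522054]
```

View pics/s2.png

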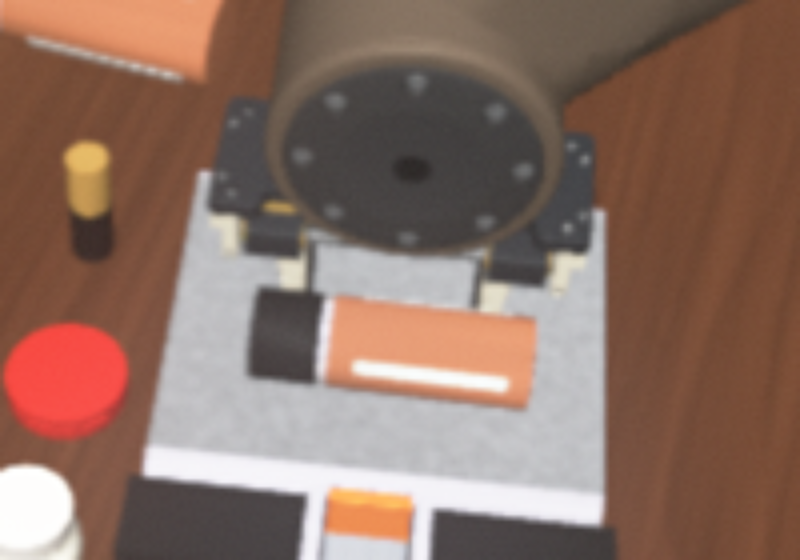

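The can is rolling: the stripe has turned forward to (430,375) and it moves about 0.08 m/s, slightly ahead of the fingers. I'll follow it gently.

```bash
python3 -m pendant '[{"claw":87,"linear":[0,0,4],"twist":0},{"claw":87,"linear":[0,0,5],"twist":0},{"claw":87,"linear":[0,0,5],"twist":0},{"claw":87,"linear":[0,0,5],"twist":0},{"claw":87,"linear":[0,0,5],"twist":0},{"claw":87,"linear":[0,0,5],"twist":0},{"claw":87,"linear":[0,0,5],"twist":0},{"claw":87,"linear":[0,0,5],"twist":0},{"claw":87,"linear":[0,0,4],"twist":0},{"claw":87,"linear":[0,0,3],"twist":0}]'
python3 - <<'E'
from h import *
i=can(); can()
print(loc(get_obs()['tool_pos']))
cv2.imwrite('pics/s3.png',cv2.resize(i[150:290,200:400,::-1].astype(np.uint8),(800,560)))
E
```

```text
clock: 6.68
tool_pos: [0.5386, -0.0383, 0.0506]
orientation: [-35.0, 90.0, 65.1]
force: [-0.9, 0.6, -0.3]
opening: 0.0867
side 6.7333 copper n 1067 box [-25.9  23.5] [ 45.9 107.1] 87.9 ridge [-0.0258  0.0203  0.0848] ztop 0.0861 tab [-0.003   0.1093]
side 6.7833 copper n 1073 box [-25.8  25.1] [ 45.1 107.1] 88.5 ridge [-0.0267  0.0217  0.0847] ztop 0.0859 tab [-0.003   0.1096]
[-0.00061004 -0.01959956]
```

View pics/s3.png

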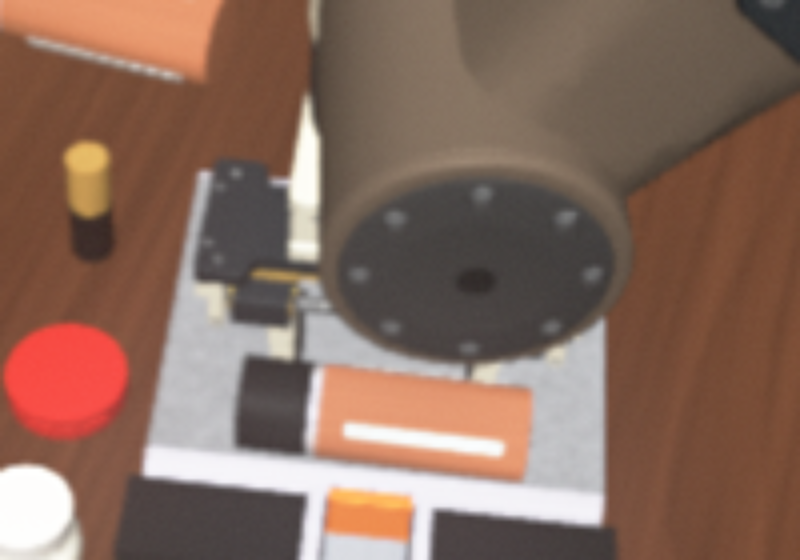

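The stripe sits at the same place on the can in s2 and s3 (row 375 on a can centred at 347, then row 440 on a can centred at 415). Either there are several stripes, or the can slid. I can check this from the stored first picture without using any robot time.

Run:
```python
from h import *
z=np.load('side0.npz'); W=z['W']; i=z['i'].astype(int); L=loc(W)
# can 3D: axis local, white pixels angle
C=np.array([.5446-.003,-.0796+.003]); a=np.radians(9.3); n=np.array([-np.sin(a),np.cos(a)]); u=np.array([np.cos(a),np.sin(a)])
q=W[...,:2]-C; s=q@u; t=q@n; h=W[...,2]-.0595
on=(np.hypot(t,h)<.032)&(np.hypot(t,h)>.018)&(s>-.07)&(s<.03)&(h>-.02)
th=np.degrees(np.arctan2(t,h))
for lo in range(-60,150,10):
    m=on&(th>=lo)&(th<lo+10)
    if m.sum()>5: print(lo,m.sum(),i[m].mean(0).round(0), 'white',((i.min(-1)>150)&m).sum())
full=z['i'][...,::-1]
a=cv2.resize(full[205:250,255:345],(800,400),interpolation=cv2.INTER_CUBIC); b=cv2.resize(full[110:175,180:350],(800,306)); b=b[:200]
cv2.imwrite('pics/c0.png',np.vstack([a,b]))
```

```text
-50 14 [193. 150. 134.] white 0
-40 29 [198. 145. 124.] white 0
-30 53 [221. 157. 128.] white 9
-20 51 [236. 203. 185.] white 35
-10 78 [242. 230. 222.] white 67
0 83 [231. 187. 163.] white 46
10 89 [227. 152. 116.] white 0
20 91 [226. 151. 115.] white 0
30 89 [226. 151. 115.] white 0
40 86 [226. 151. 115.] white 0
50 76 [226. 151. 115.] white 0
60 79 [225. 149. 113.] white 0
70 62 [219. 143. 108.] white 0
80 58 [208. 135. 102.] white 0
90 47 [190. 127. 100.] white 0
100 36 [184. 140. 121.] white 4
110 38 [184. 162. 152.] white 22
120 10 [178. 169. 164.] white 9
```

View pics/c0.png

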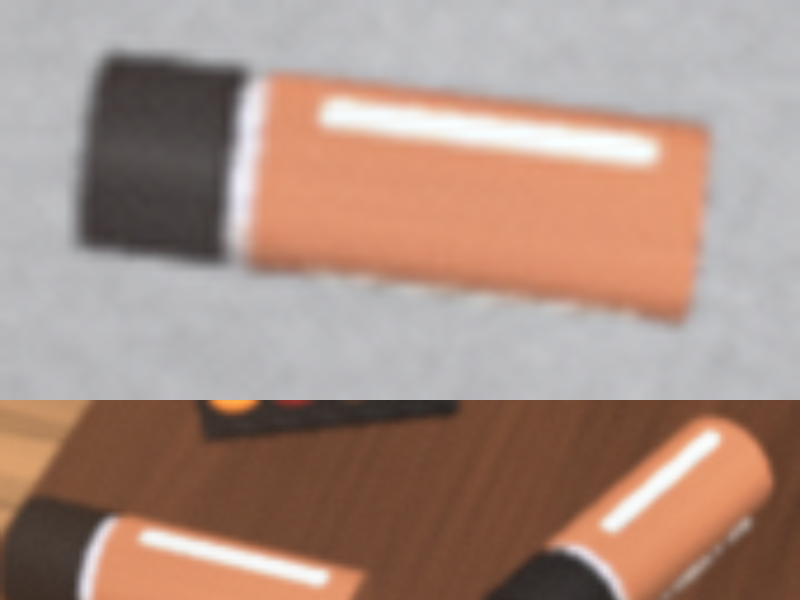

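The first picture shows a second stripe about 120° round, grazing at the lower edge and visible on the other cans too. So the can has rolled about 175° over 78 mm, and this was rolling, not sliding. I'll keep following slowly over the edge.

```bash
python3 -m pendant '[{"claw":87,"linear":[0,0,1],"twist":0},{"claw":87,"linear":[0,0,3],"twist":0},{"claw":87,"linear":[0,0,3],"twist":0},{"claw":87,"linear":[0,0,4],"twist":0},{"claw":87,"linear":[0,0,4],"twist":0},{"claw":87,"linear":[0,0,4],"twist":0},{"claw":87,"linear":[0,0,3],"twist":0},{"claw":87,"linear":[0,0,2],"twist":0},{"claw":87,"linear":[0,0,0],"twist":0},{"claw":87,"linear":[0,0,0],"twist":0}]'
python3 - <<'E'
from h import *
i=can(); can()
print(loc(get_obs()['tool_pos']))
cv2.imwrite('pics/s4.png',cv2.resize(i[150:290,200:400,::-1].astype(np.uint8),(800,560)))
E
```

```text
clock: 7.62
tool_pos: [0.5345, -0.015, 0.0506]
orientation: [-107.3, 90.0, -7.3]
force: [-0.3, 0.7, -0.2]
opening: 0.0867
side 7.6667 copper n 609 box [-25.6  55.1] [ 39.3 106.5] 88.1 ridge [-0.0256  0.0552  0.0756] ztop 0.0767 tab [-0.0023  0.1094]
side 7.7167 copper n 607 box [-25.6  55.8] [ 38.8 106.6] 89.0 ridge [-0.022   0.0555  0.0756] ztop 0.0765 tab [-0.0026  0.1093]
[-0.00023422  0.00389515]
```

View pics/s4.png

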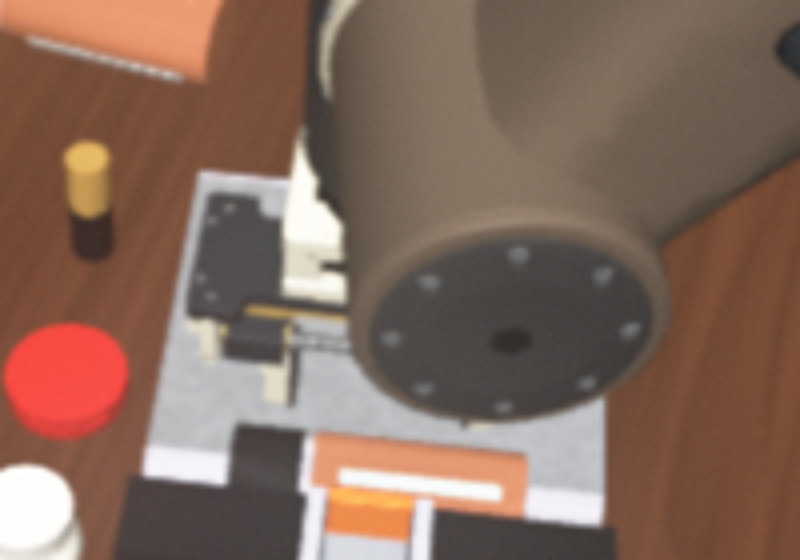

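The can has dropped into the trough: its ridge is down about 10 mm and its centre is near x = -4 mm. Next I'll lift off and go behind the tab with the fingers closed.

```bash
python3 -m pendant '[{"claw":87,"linear":[0,0,-6],"twist":0},{"claw":87,"linear":[-10,0,0],"twist":0},{"claw":87,"linear":[-20,0,0],"twist":0},{"claw":87,"linear":[-20,0,0],"twist":0},{"claw":87,"linear":[-20,0,0],"twist":0},{"claw":87,"linear":[-20,0,0],"twist":0},{"claw":60,"linear":[-20,0,0],"twist":0},{"claw":30,"linear":[-20,0,0],"twist":0},{"claw":0,"linear":[-10,0,0],"twist":0},{"claw":0,"linear":[0,0,0],"twist":0}]'
python3 -c "
from h import *
plan(-.001,.131,.19,np.radians(11))"
```

```text
clock: 8.55
tool_pos: [0.5369, -0.0211, 0.1936]
orientation: [-88.1, 89.7, 11.9]
force: [0.7, 0.1, -1.1]
opening: 0.0664
clock 8.55 tcp [ 0.5369 -0.0211  0.1936] loc [ 0.001  -0.0024] F [ 0.7  0.1 -1.1] j [ 19.   9. -20.   0. -61.  -9.]
target [0.5095 0.1094 0.19  ] tool axes (cols)
 [[ 0.005 -0.985 -0.174]
 [ 0.001 -0.174  0.985]
 [-1.    -0.005  0.   ]]
shift in present tool axes mm [  3.6   4.3 133.3]
twist to y=+d 3.125 y=-d -0.017
after twist 3.125 shift [   3.6   -2.  -133.4]
after twist -0.017 shift [  3.6   2.  133.4]
```

```bash
python3 -m pendant '[{"claw":0,"linear":[0,0,0],"twist":-0.017},{"claw":0,"linear":[0,0.3,17],"twist":0},{"claw":0,"linear":[0,0.3,17],"twist":0},{"claw":0,"linear":[0,0.3,17],"twist":0},{"claw":0,"linear":[0,0.3,17],"twist":0},{"claw":0,"linear":[0,0.3,17],"twist":0},{"claw":0,"linear":[0,0.3,17],"twist":0},{"claw":0,"linear":[0,0.2,17],"twist":0},{"claw":0,"linear":[0,0,14.5],"twist":0},{"claw":0,"linear":[0,0,0],"twist":0}]'
python3 - <<'E'
from h import *
plan(-.001,.131,.096,np.radians(11))
i,d=snapshot('top'); np.savez('t5.npz',i=i,d=d); cv2.imwrite('pics/t5.png',cv2.resize(i[180:310,140:300,::-1],(800,650))[:600])
E
```

```text
clock: 9.38
tool_pos: [0.5072, 0.111, 0.1891]
orientation: [99.4, 89.9, -159.5]
force: [-0.3, -0.1, -0.1]
opening: 0.0018
clock 9.3833 tcp [0.5072 0.111  0.1891] loc [-0.0029  0.133 ] F [-0.3 -0.1 -0.1] j [ 34.   8. -22.  -0. -61. -23.]
target [0.5095 0.1094 0.096 ] tool axes (cols)
 [[-0.002 -0.981 -0.193]
 [-0.001 -0.193  0.981]
 [-1.     0.002 -0.   ]]
shift in present tool axes mm [93.1 -2.1 -2. ]
twist to y=+d -3.139 y=-d 0.002
after twist -3.139 shift [93.1  2.1  2. ]
after twist 0.002 shift [93.1 -2.1 -2. ]
```

View pics/t5.png

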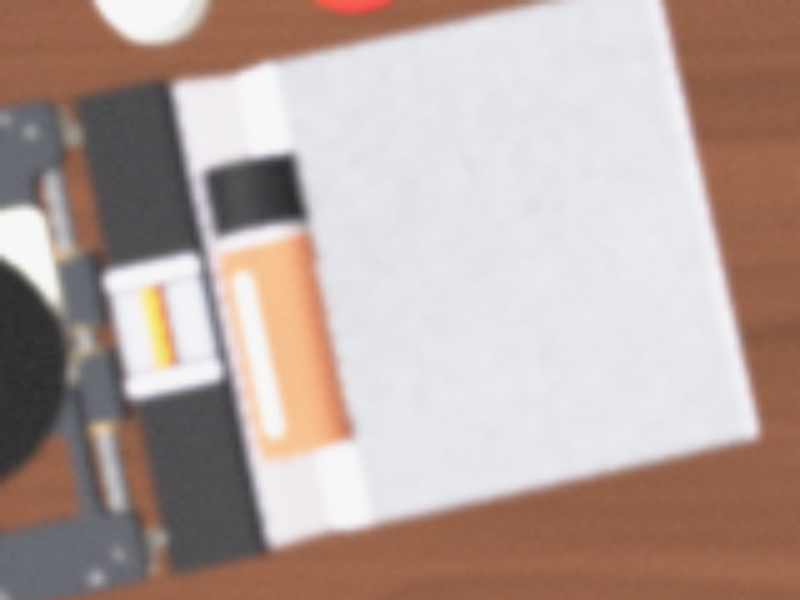

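The can lies in the trough along its full length (centre about (285,305)). The tab is at (157,325), and the closed fingers are behind it to the left. I'll lower behind the tab.

```bash
python3 -m pendant '[{"claw":0,"linear":[12,-2,0],"twist":0},{"claw":0,"linear":[12,0,0],"twist":0},{"claw":0,"linear":[12,0,0],"twist":0},{"claw":0,"linear":[12,0,0],"twist":0},{"claw":0,"linear":[12,0,0],"twist":0},{"claw":0,"linear":[12,0,0],"twist":0},{"claw":0,"linear":[11,0,0],"twist":0},{"claw":0,"linear":[9,0,0],"twist":0},{"claw":0,"linear":[0,0,0],"twist":0},{"claw":0,"linear":[0,0,0],"twist":0}]'
python3 -m pendant '[{"claw":0,"linear":[0,0,-4],"twist":0},{"claw":0,"linear":[0,0,-4],"twist":0},{"claw":0,"linear":[0,0,-4],"twist":0},{"claw":0,"linear":[0,0,-4],"twist":0},{"claw":0,"linear":[0,0,-4],"twist":0},{"claw":0,"linear":[0,0,-4],"twist":0},{"claw":0,"linear":[0,0,-4],"twist":0},{"claw":0,"linear":[0,0,-4],"twist":0},{"claw":0,"linear":[0,0,-4],"twist":0},{"claw":0,"linear":[0,0,0],"twist":0}]'
python3 - <<'E'
from h import *
plan(-.001,.0745,.096,np.radians(11)); can()
E
```

```text
clock: 10.27
tool_pos: [0.5098, 0.1092, 0.0979]
orientation: [115.2, 89.9, -143.8]
force: [0.5, 1.1, 1.1]
opening: 0.0006
clock: 11.1
tool_pos: [0.5169, 0.0738, 0.0985]
orientation: [118.7, 90.0, -140.3]
force: [-0.0, -0.1, -0.2]
opening: 0.0003
clock 11.1 tcp [0.5169 0.0738 0.0985] loc [-0.0006  0.0946] F [-0.  -0.1 -0.2] j [ 30.  13. -28.   0. -48. -19.]
target [0.5203 0.0539 0.096 ] tool axes (cols)
 [[-0.    -0.982 -0.19 ]
 [-0.    -0.19   0.982]
 [-1.     0.    -0.   ]]
shift in present tool axes mm [  2.5   0.4 -20.1]
twist to y=+d 3.141 y=-d -0.0
after twist 3.141 shift [ 2.5 -0.4 20.1]
after twist -0.0 shift [  2.5   0.4 -20.1]
side 11.15 copper n 146 box [-21.3  65.4] [96.  25.4] 5.4 ridge [-0.0444  0.0576  0.0756] ztop 0.0759 tab [0.0117 0.1161]
```

```bash
python3 -m pendant '[{"claw":0,"linear":[0,0,-3],"twist":0},{"claw":0,"linear":[0,0,-3],"twist":0},{"claw":0,"linear":[0,0,-3],"twist":0},{"claw":0,"linear":[0,0,-3],"twist":0},{"claw":0,"linear":[0,0,-2],"twist":0},{"claw":0,"linear":[0,0,-2],"twist":0},{"claw":0,"linear":[0,0,-1],"twist":0},{"claw":0,"linear":[0,0,-1],"twist":0},{"claw":0,"linear":[0,0,-1],"twist":0},{"claw":0,"linear":[0,0,0],"twist":0}]'
python3 - <<'E'
from h import *
plan(-.001,.0745,.096,np.radians(11))
i,d=snapshot('top'); W=world('top',d); L=loc(W); i=i.astype(int)
m=(i[...,0]>i[...,2]+80)&(W[...,2]>.098)&(W[...,2]<.12)&(abs(L[...,0])<.03)&(L[...,1]>.03)&(L[...,1]<.13)
print(m.sum(),np.median(L[m],0) if m.any() else None)
E
```

```text
clock: 11.98
tool_pos: [0.5197, 0.0595, 0.0986]
orientation: [-8.2, 89.7, 92.8]
force: [-13.2, 23.9, 5.6]
opening: 0.0003
clock 11.9833 tcp [0.5197 0.0595 0.0986] loc [-0.0005  0.0801] F [-13.2  23.9   5.6] j [ 28.  13. -28.  -0. -48. -17.]
target [0.5203 0.0539 0.096 ] tool axes (cols)
 [[-0.    -0.982 -0.19 ]
 [ 0.005 -0.19   0.982]
 [-1.    -0.001  0.005]]
shift in present tool axes mm [ 2.5  0.5 -5.6]
twist to y=+d 3.141 y=-d -0.001
after twist 3.141 shift [ 2.5 -0.5  5.6]
after twist -0.001 shift [ 2.5  0.5 -5.6]
0 None
```

The force reached about 27 N, so the keeper is probably at its stop. I'll back off and look.

```bash
python3 -m pendant '[{"claw":0,"linear":[0,0,6],"twist":0},{"claw":0,"linear":[0,0,8],"twist":0},{"claw":0,"linear":[-10,0,6],"twist":0},{"claw":0,"linear":[-15,0,12],"twist":0},{"claw":0,"linear":[-20,0,12],"twist":0},{"claw":0,"linear":[-20,0,20],"twist":0},{"claw":0,"linear":[-20,0,25],"twist":0},{"claw":0,"linear":[-10,0,25],"twist":0},{"claw":0,"linear":[0,0,25],"twist":0},{"claw":0,"linear":[0,0,0],"twist":0}]'
python3 - <<'E'
from h import *
print(get_obs()['tool_pos'],get_obs()['force'])
i,d=snapshot('top'); W=world('top',d); L=loc(W); j=i; i=i.astype(int)
m=(i[...,0]>i[...,2]+80)&(W[...,2]>.1)&(W[...,2]<.12)&(abs(L[...,0])<.03)&(L[...,1]>.03)&(L[...,1]<.13)
print('tab',m.sum(),np.median(np.c_[L[m],W[m][:,2]],0))
z=np.load('top0.npz'); i=z['i'].astype(int);W0=z['W'];L0=loc(W0)
m=(i[...,0]>i[...,2]+80)&(W0[...,2]>.1)&(W0[...,2]<.12)&(abs(L0[...,0])<.03)&(L0[...,1]>.03)&(L0[...,1]<.13)
print('tab before',m.sum(),np.median(np.c_[L0[m],W0[m][:,2]],0))
m=(abs(L[...,0])<.12)&(L[...,1]>.02)&(L[...,1]<.08)&(W[...,2]>.055)&(W[...,2]<.078)
P=np.c_[L[m],W[m][:,2]]; r=cv2.minAreaRect((P[:,:2]*1000).astype(np.float32)); print('can',r,np.percentile(P[:,2],98))
for n,b in [('jar',(abs(W[...,0]-.69)<.06)&(abs(W[...,1]-.1)<.06)&(W[...,2]>.035)),('comp',(abs(W[...,0]-.707)<.05)&(abs(W[...,1]-.002)<.05)&(W[...,2]>.015)&(W[...,2]<.03)),('lip',(abs(W[...,0]-.737)<.03)&(abs(W[...,1]+.11)<.03)&(W[...,2]>.06))]:
    print(n,np.median(W[b],0).round(3))
cv2.imwrite('pics/t6.png',cv2.resize(j[180:300,140:300,::-1],(800,600)))
E
```

```text
clock: 12.87
tool_pos: [0.4945, 0.1957, 0.1955]
orientation: [-68.6, 89.8, 32.5]
force: [0.3, 0.2, -0.4]
opening: 0.0003
[0.49452058 0.19575    0.19553092] [ 0.3172974   0.15720696 -0.38728331]
tab 45 [0.00151086 0.06276591 0.11066586]
tab before 54 [0.0001347  0.1019666  0.11105664]
can ((-0.9155502319335938, 53.153968811035156), (150.13739013671875, 47.832706451416016), 0.12840287387371063) 0.07448688439041483
jar [0.688 0.098 0.045]
comp [ 0.711 -0.005  0.019]
lip [ 0.736 -0.111  0.078]
```

View pics/t6.png

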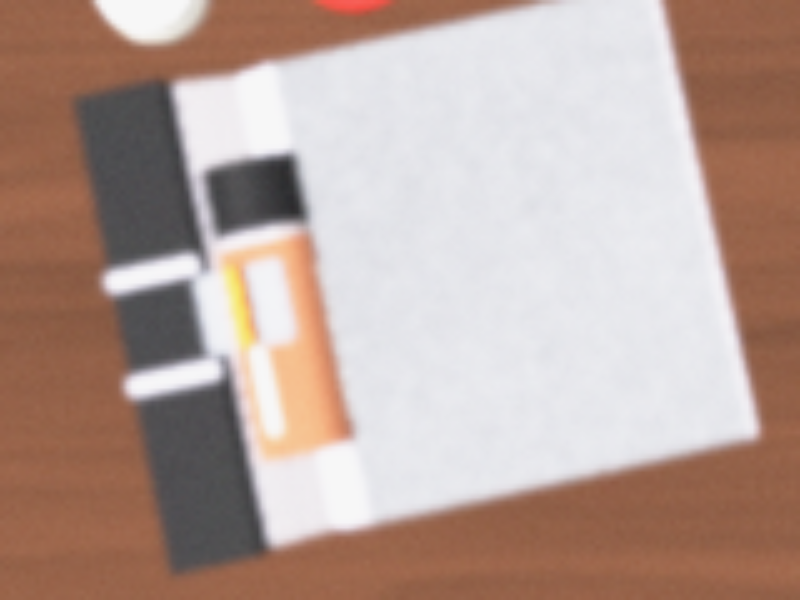

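The keeper is out over the can: the tab moved from y = 102.0 to 62.8 mm and met a hard stop. The can hasn't moved, and the arm is clear.

```bash
python3 -c "
from plant import *
print(close_job())"
```

```text
the job is handed in; nothing more can be done
None
```

I rolled the can along the deck into the V trough with both fingers, pushed the keeper out with the closed fingers, backed off and handed the job in at about 13 s. The hand-in reports no verdict.

**Last checks, after backing off:**
- **Can:** it lies in the trough, centred to about 1 mm along it and parallel to within about 0.2°. Its ridge read 74.5 mm against 72.4 expected, which is within the camera error. The across-trough estimate was 3 mm off the seat, also close to the calibration error.
- **Keeper:** the tab moved 39 mm in the tray's -y direction. It then met a hard stop at about 27 N, so the keeper should be at its 42 mm stop. I took the force as the stop; I did not measure the joint directly.
- **Jar, compact and lipstick:** their positions agree with the first measurement to within about 5–7 mm, and I saw no sign of contact.
- **Robot:** the arm was clear, with wrist force near 0.

**Rolling or sliding:** partway along, the stripe sat at the same place on the can in two pictures, which could have meant it slid. The first picture shows a second stripe about 120° round. With that, the turn comes to about 175° over 78 mm, which fits rolling without slip. I did not measure the can's rotation any other way.

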